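# Lay the long pipe in the V rest

## Task

Lay the longer of the two upright pipe offcuts on its side in the V pipe rest, seated in both Vs and sticking out past both of them, ready for marking out. Leave the shorter pipe standing where it is, and let go of the long one.

Things in the scene. Friction and masses are not known exactly. Their poses are not given: they have to be found in the camera images.
- long_pipe_mid (a point): Centre of the long pipe, the one to lay down: plain steel pipe offcut, outside diameter 36 mm, bore 28 mm, 140 mm long, about 0.3 kg, both ends alike and open. It starts standing on end on the worktop, so this point starts 70 mm above the worktop. Its z axis runs along the pipe (up at the start).
- short_pipe_mid (a point): Centre of the short pipe, which stays where it is: same steel pipe, outside diameter 36 mm but only 70 mm long, standing on end on the worktop; this point is 35 mm above the worktop, its z axis along the pipe.
- pipe_rest: The pipe rest, fixed to the worktop: dark steel base plate 80 x 130 x 10 mm with two uprights, each carrying a V of angle iron open upward (90 degrees, 14 mm thick along y, 47 mm wide over its tips, tips 79 mm above the worktop). Vs centred at y = +42 and -42 mm; 70 mm free gap between them, down to the plate. Origin: centre of its underside; y along the rest and the laid pipe, x across, z up.
- seat (a point): Point 85 mm above the origin of the pipe rest, same axes (y along the rest): where the centre of the long pipe comes to lie when seated midway in both Vs, its axis along y, either end either way. It then sticks out 21 mm past the outer face of each V, and its upper half stands free of the Vs.
Things that resemble listed ones, but are neither listed nor needed, are in the scene too. What is shaped like the part that bears long_pipe_mid but yellow is not meant. Leave any turquoise look-alike of the pipe_rest alone.

How it is judged:
By the outcome, as a careful person would: the job done as asked, in the order asked, and still so for the second after the job is handed in, with the robot touching nothing.
It also fails if it takes over 43 s, if anything falls off the work surface, if the arm or the gripper's body presses on something with over 40 N, if the wrist force passes 120 N, or if a joint passes its speed limit or range.

## Robot

A 7-joint arm with a two-finger parallel gripper is mounted at the origin on the work surface; the furniture and walls round the work are solid. World frame = base frame: x ahead of the robot, y to its left, z up, the work surface at z = 0. Lengths are in mm, angles in degrees, forces in N, time in s.
With the tool pointing down it reaches from about 425 to 1025 mm from the base axis. Payload 3.6 kg.
Tool frame: the origin (TCP) lies where the fingers leave the gripper's body, on its centre line; the fingertips stand 73 mm ahead of it and the grasp point (between the pads) lies 54 mm ahead of it; z points along the fingers, y is the line along which they close (so a half turn about z gives the same grasp; the last joint's range is limited). The gripper opens to 85 mm and grips with 20 to 120 N. Pads are 22 mm wide; open, the fingers measure 114 mm over their backs; the gripper's body (76 mm by 85 mm) begins 54 mm behind the grasp point. The pads swing forward as they close: fully open they stand 13 mm farther back than shut.
Start: joints at [-77.321, 33.873, 2.773, 92.16, -1.908, 54.013, -1.931], TCP at [224.473, 689.378, 303.902] pointing down, gripper open.
Joint ranges: [-153.93, 153.93], [-27.13, 128.08], [-72.61, 78.16], [10.71, 143.7], [-87.88, 267.88], [4.46, 118.87], [-176.78, 176.78]. Speed limits (degrees/s): [147.25, 147.25, 180, 180, 180, 180, 180].

## Interface

Orientations are given as a 3x3 rotation matrix whose columns are the frame's x, y, z axes.
In Python, from rig import robot gives the robot as it stands. The module is installed in compiled form; this text tells all that it offers. Calls block until the motion is done:
- robot.move_ptp(position, orientation): joint-space move of the TCP to a pose.
- robot.line_to(position, velocity=150, frame=None): straight line of the TCP; frame=None keeps the orientation; velocity is the mean speed in mm/s.
- robot.move_joints(angles): joint-space move.
- robot.grip(opening, squeeze=None): finger opening in mm; squeeze is the grip in N (None keeps the last); returns when the fingers have stopped.
- robot.hold(seconds).
- robot.ik(position, orientation): joint angles nearest the present ones, or None.
- robot.grab_frame(name): name is "side" or "top"; returns (picture, depth): 420x560x3 uint8, red, green, blue; 420x560 float32, mm along the optical axis (not along the pixel's ray), 0 where there is no reading.
- robot.get_calibration(name): a dict with "camera_matrix" (3x3 intrinsics, pixels), "dist" ([k1, k2, p1, p2, k3] as OpenCV has them; the pictures are not rectified), "position" and "attitude" of the camera in the world. Camera axes: x right, y down, z forward; pixel columns grow to the right and rows downward; lengths in mm; the calibration is good to about 2 mm. A picture is of the moment at which its call begins. get_calibration takes no time and is no camera call.
A pose or a line that the arm cannot do raises robot.PlanningError and nothing moves.
- robot.close_job(): hands the job in; it is judged then, once.
Readings, each from a call of its own:
- robot.get_clock(): time.
- robot.get_q(): joint angles.
- robot.get_dq(): joint speeds.
- robot.get_effort(): joint torques, N m.
- robot.get_position(): TCP position.
- robot.get_tcp_rot(): TCP orientation.
- robot.get_wrist_force(): force on the tool from outside, world axes, zero at the start.
- robot.get_torque(): the same for the moment, N m.
- robot.get_finger_gap(): finger opening in mm.
- robot.get_grip_force(): force on a finger pad.
Only numpy, scipy, OpenCV 4.12 (cv2) and the standard library are available. Lean on these libraries where they do the work, as an engineer would, in place of code of your own. Each camera call takes 0.05 s, during which the arm holds its last target. There are 200 camera calls.

## Working session

There is one attempt and no reset: what is moved stays moved. The work goes in short steps, each a Python script; the robot and the scene stay as the last script left them, time stands still between calls to the robot, and variables do not carry over. Pictures are saved under pics/ and viewed, at most 10 in all, crops included, and the job is handed in when it is done.

```bash
mkdir -p pics
python3 - <<'E'
from rig import robot
import cv2,numpy as np
for n in("top","side"):
    p,d=robot.grab_frame(n); cv2.imwrite(f"pics/{n}0.png",p[:,:,::-1]); np.save(f"{n}0.npy",d); np.save(f"{n}0c.npy",p)
    print(robot.get_calibration(n), (d>0).mean())
print(robot.get_clock(),robot.get_tcp_rot())
E
```

```text
{'camera_matrix': array([[489.28192119,   0.        , 273.16135029],
       [  0.        , 489.28192119, 213.60056471],
       [  0.        ,   0.        ,   1.        ]]), 'dist': array([-0.04554928,  0.        ,  0.        ,  0.        ,  0.        ]), 'position': array([ 305.69019837,  -43.345672  , 1594.21483699]), 'attitude': array([[-0.02760377, -0.99126871,  0.12893555],
       [-0.99961003,  0.0268282 , -0.00774842],
       [ 0.00422166, -0.12909915, -0.9916227 ]])} 0.9959183673469387
{'camera_matrix': array([[465.00421113,   0.        , 270.81169548],
       [  0.        , 465.00421113, 217.35200425],
       [  0.        ,   0.        ,   1.        ]]), 'dist': array([-0.07138491,  0.        ,  0.        ,  0.        ,  0.        ]), 'position': array([1054.3881941 , -779.26486014,  761.25298883]), 'attitude': array([[ 0.81210018,  0.33287497, -0.47925729],
       [ 0.58332431, -0.48428036,  0.65207766],
       [-0.01503456, -0.80911482, -0.58745823]])} 0.9957227891156463
0.1 [[-9.50879013e-01  3.09562369e-01 -4.92222365e-04]
 [ 3.09562731e-01  9.50877025e-01 -1.94891682e-03]
 [-1.35268370e-04 -2.00555781e-03 -9.99997980e-01]]
```

View pics/top0.png

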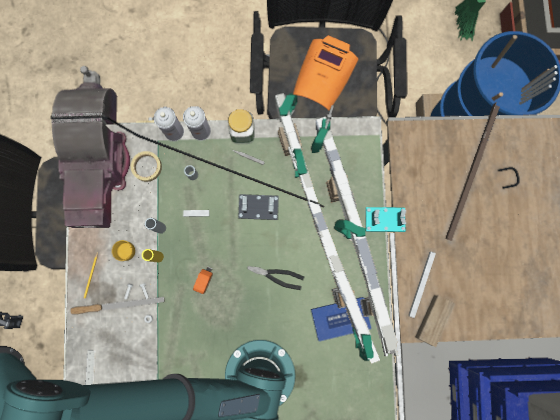

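View pics/side0.png

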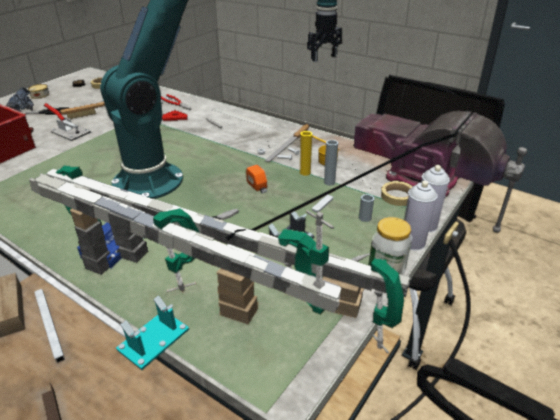

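The top picture shows these candidates. Grey uprights stand at (152,224), tall, and (190,172), short, with a yellow look-alike at (150,255). The dark rest is at (258,207) and a turquoise look-alike at (386,219). A black cable runs from the vise at (75,118) to (322,205). My choice is the grey tall pipe at (152,224) and the dark rest. Next I'll check a crop and measure.

```bash
cat > h.py <<'E'
import numpy as np, cv2
from rig import robot
def rays(n,uv):
    c=robot.get_calibration(n)
    p=cv2.undistortPoints(np.array(uv,float).reshape(-1,1,2),c['camera_matrix'],c['dist']).reshape(-1,2)
    return c['position'],np.c_[p,np.ones(len(p))]@np.array(c['attitude']).T
def plane(n,uv,z):
    o,r=rays(n,uv); return o+r*((z-o[2])/r[:,2])[:,None]
def cloud(n,d):
    v,u=np.mgrid[:420,:560]; o,r=rays(n,np.c_[u.ravel(),v.ravel()])
    return (o+r*d.reshape(-1,1)).reshape(420,560,3)
E
python3 - <<'E'
from h import *
P=cloud("top",np.load("top0.npy")); S=cloud("side",np.load("side0.npy"))
np.set_printoptions(precision=1,suppress=True)
im=np.load("top0c.npy")[:,:,::-1]; sd=np.load("side0c.npy")[:,:,::-1]
a=cv2.resize(im[120:285,120:300],None,fx=4,fy=4,interpolation=2)[:600,:720]; b=sd[110:230,290:390]
a=cv2.resize(im[150:270,130:290],(560,420),interpolation=2)
b=cv2.resize(sd[110:250,290:370],(240,420),interpolation=2)
cv2.imwrite("pics/crop.png",np.hstack([a,b]))
for nm,(u,v) in dict(long=(152,224),short=(190,172),rest=(258,207)).items():
    w=P[v-16:v+17,u-24:u+25].reshape(-1,3)
    for lo,hi in((20,62),(62,82),(82,125),(125,150),(150,400)):
        m=w[(w[:,2]>lo)&(w[:,2]<hi)]
        if len(m): print(nm,lo,hi,len(m),m.min(0),m.max(0),np.median(m,0))
m=(P[...,2]>3)&(P[...,2]<25); print("plate z",P[207,258])
# cable
for u,v in((100,117),(140,133),(180,149),(220,164),(260,180),(300,196)):
    w=P[v-3:v+4,u-2:u+3].reshape(-1,3); print(w[w[:,2].argmax()])
# hsv dark plate mask
h=cv2.cvtColor(im,cv2.COLOR_BGR2HSV); k=(cv2.inRange(im,(0,0,0),(95,95,95)));roi=np.zeros_like(k);roi[188:228,230:285]=k[188:228,230:285]
c=max(cv2.findContours(roi,0,2)[0],key=cv2.contourArea);print(cv2.minAreaRect(c), plane("top",cv2.boxPoints(cv2.minAreaRect(c)),10))
E
```

```text
long 20 62 45 [458.4 296.2  22.7] [491.4 330.1  61.7] [475.6 301.6  44.9]
long 62 82 32 [458.3 296.4  63.1] [490.1 330.4  80.8] [473.4 309.   73.8]
long 82 125 71 [457.8 297.1  84.5] [491.3 329.5 125. ] [475.8 307.2 106.9]
long 125 150 66 [458.3 296.6 125.3] [492.2 331.1 146. ] [476.  314.4 137.5]
short 20 62 68 [632.9 189.4  21. ] [665.6 222.7  61.6] [650.  206.   43.3]
short 62 82 50 [632.1 190.2  62.5] [667.6 224.9  76.5] [650.6 208.7  68.8]
short 150 400 70 [640.6 117.  165.3] [670.2 191.4 184.6] [656.8 149.2 175. ]
rest 20 62 35 [511.7 -60.   20.3] [567.8  39.4  62. ] [535.8 -43.   50.2]
rest 62 82 112 [511.  -56.   62.2] [561.   41.8  81.7] [538.   28.5  71.7]
rest 82 125 6 [510.7 -56.1  82.2] [556.9  38.6  85.1] [517.5  -7.   83. ]
rest 125 150 1 [561.6 -83.1 146.7] [561.6 -83.1 146.7] [561.6 -83.1 146.7]
plate z [535.6  -6.6   4.6]
[792.5 447.9 219.2]
[728.8 329.5 207.1]
[688.4 221.3 188.5]
[637.2  99.4 173.1]
[584.6 -23.9 162. ]
[ 544.8 -130.5  148.6]
((279.3287658691406, 189.123291015625), (10.767786026000977, 2.106740713119507), 20.556045532226562) [[595.7 -60.5  10. ]
 [602.3 -63.1  10. ]
 [588.7 -95.9  10. ]
 [582.2 -93.3  10. ]]
```

View pics/crop.png

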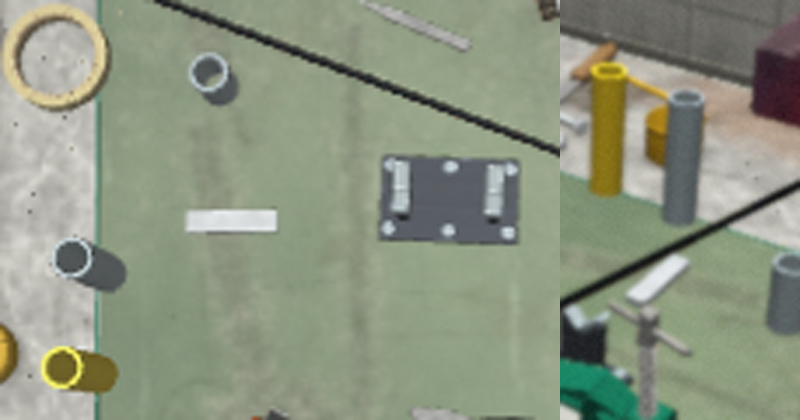

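The crop confirms it. The tall grey pipe's top rim is at top pixel (151,224), taller than the short one at (190,171), and the yellow one is separate at (148,255). The rest plate spans about (239–279, 194–219), with the cable passing just beyond it. I'll now measure precisely and check IK.

```bash
cat >> h.py <<'E'
def ori(az,tilt_down,roll=0):
    """tool z at azimuth az, tilt_down below horizontal, tool x upward; all deg"""
    a,t=np.radians([az,tilt_down]); z=np.array([np.cos(a)*np.cos(t),np.sin(a)*np.cos(t),-np.sin(t)])
    y=np.cross(z,[np.cos(a)*np.sin(t),np.sin(a)*np.sin(t),np.cos(t)]); x=np.cross(y,z)
    return np.c_[x,y,z]
E
python3 - <<'E'
from h import *
np.set_printoptions(precision=1,suppress=True)
D={n:cloud(n,np.load(n+"0.npy")) for n in("top","side")}; C={n:np.load(n+"0c.npy").astype(int) for n in D}
def fit(q):
    A=np.c_[2*q[:,:2],np.ones(len(q))]; s=np.linalg.lstsq(A,(q[:,:2]**2).sum(1),rcond=None)[0]; return s[:2],np.sqrt(s[2]+s[0]**2+s[1]**2)
for n,P in D.items():
    for nm,c,lo,hi in(("long",(475,313),20,150),("short",(650,207),15,80),("yellow",(395,317),20,150)):
        q=P[(np.hypot(P[...,0]-c[0],P[...,1]-c[1])<30)&(P[...,2]>lo)&(P[...,2]<hi)]
        if len(q)>20: print(n,nm,len(q),fit(q),q.min(0),q.max(0))
    q=P[(abs(P[...,0]-536)<45)&(abs(P[...,1]+8)<75)&(P[...,2]>60)&(P[...,2]<95)]
    for s in(1,-1):
        w=q[(q[:,1]+8)*s>0]
        if len(w): print(n,"V",len(w),np.percentile(w,[2,50,98],axis=0))
im=C["top"]; m=((im[...,2]-im[...,1]>-2)&(im.max(2)<140)).astype(np.uint8)*255
r=np.zeros_like(m); r[186:228,230:288]=m[186:228,230:288]; r=cv2.morphologyEx(r,cv2.MORPH_CLOSE,np.ones((5,5)))
r=cv2.morphologyEx(r,cv2.MORPH_OPEN,np.ones((5,5)))
c=max(cv2.findContours(r,0,1)[0],key=cv2.contourArea); R=cv2.minAreaRect(c); B=plane("top",cv2.boxPoints(R),10)
print(R,B,B.mean(0)); e=[B[1]-B[0],B[2]-B[1]]; print([ (np.linalg.norm(v),np.degrees(np.arctan2(v[1],v[0]))) for v in e])
L=np.array([475,313.5,80.])
np.set_printoptions(precision=0,suppress=True)
for az in(50,65,80,90,100):
    for t in(10,25,40):
        o=ori(az,t)
        for f in(1,-1):
            F=o*np.array([f,f,1]); js=[robot.ik(L-F[:,2]*(54+k),F) for k in(0,110)]
            print(az,t,f,[None if j is None else np.array(j) for j in js])
E
```

```text
top long 214 (array([475.4, 313.2]), np.float64(16.097512249540827)) [457.8 296.2  22.7] [492.2 331.1 146. ]
top short 128 (array([649. , 207.1]), np.float64(16.16304500769537)) [626.5 189.4  15.4] [667.6 224.9  76.5]
top yellow 205 (array([382.1, 321.3]), np.float64(15.987061718598252)) [365.3 304.   20.1] [399.  339.7 148. ]
top V 61 [[516.8  28.6  62.4]
 [540.5  35.   71.9]
 [560.9  41.7  82.9]]
top V 65 [[511.2 -56.   60.5]
 [535.8 -49.6  71.6]
 [555.7 -42.5  82.9]]
side long 479 (array([477. , 311.9]), np.float64(16.10241147532756)) [459.7 290.6  20.1] [495.4 331.6 143.7]
side short 298 (array([651.7, 206. ]), np.float64(16.3533043368344)) [633.7 186.3  15.7] [669.4 226.8  73.7]
side yellow 441 (array([384. , 319.3]), np.float64(15.676844062428694)) [367.1 298.8  20.2] [402.9 340.4 143.6]
side V 89 [[520.9  23.5  60.4]
 [541.2  30.4  67. ]
 [561.7  39.6  79. ]]
side V 76 [[513.9 -58.6  60.6]
 [523.5 -52.   68.4]
 [545.6 -42.8  79.1]]
((258.0, 206.5), (23.0, 38.0), 90.0) [[576.2  54.6  10. ]
 [572.9 -70.   10. ]
 [496.9 -67.8  10. ]
 [500.2  56.   10. ]] [536.6  -6.8  10. ]
[(np.
[... 1980 characters left out ...]
.,   51., -105.])]
100 10 1 [array([ 20.,  69., -38., 120., -74.,  45.,  84.]), array([ 32.,  67., -40., 118., -57.,  48.,  70.])]
100 10 -1 [array([ -2.,  61.,  -8., 121., -87.,  73., -88.]), array([-22.,  68.,  35., 120., -85., 112., -84.])]
100 25 1 [array([ 21.,  63., -45., 123., -70.,  27.,  73.]), array([ 25.,  53., -35., 122., -61.,  43.,  66.])]
100 25 -1 [array([  3.,  55., -19., 123., -85.,  50., -95.]), array([-31.,  61.,  46., 124., -86., 104., -91.])]
100 40 1 [array([  9.,  51., -34., 124., -74.,  25.,  69.]), array([ 21.,  44., -38., 123., -52.,  32.,  49.])]
100 40 -1 [array([ -10.,   46.,   -8.,  125.,  -86.,   44., -102.]), array([-47.,  64.,  68., 126., -87., 107., -98.])]
```

```bash
cat >> h.py <<'E'
PIPE=np.array([476.,312.7,78.]); SEAT=np.array([536.3,-7.3,85.]); YAW=3.4
def pick_R(az,t,f): return ori(az,t)*np.array([f,f,1])
def place_R(t,f,s,b,yaw=YAW):
    """pipe (vertical at pick) laid along s*rest y, tool leaning b deg towards the base"""
    w,t,b=np.radians([yaw,t,b]); u=s*np.array([np.sin(w),np.cos(w),0]); e=np.array([np.cos(w),-np.sin(w),0])
    n=np.cos(b)*np.array([0,0,1])-np.sin(b)*e
    p=np.array([f*np.cos(t),0,-np.sin(t)]); m=np.array([-f*np.sin(t),0,-np.cos(t)])
    return np.c_[u,np.cross(u,n),n]@np.c_[p,np.cross(p,m),m].T, u
E
python3 - <<'E'
from h import *
np.set_printoptions(precision=0,suppress=True)
lo=np.array([-153.93,-27.13,-72.61,10.71,-87.88,4.46,-176.78]);hi=np.array([153.93,128.08,78.16,143.7,267.88,118.87,176.78])
out=[]
for az in(95,110,125,140,155):
  for t in(15,25,35):
    for f in(1,-1):
      F=pick_R(az,t,f); js=[robot.ik(PIPE-F[:,2]*54,F),robot.ik(PIPE-F[:,2]*164,F),robot.ik(PIPE-F[:,2]*54+[0,0,120],F)]
      if any(j is None for j in js): continue
      for s in(1,-1):
        for b in(15,28):
          G,u=place_R(t,f,s,b); g=SEAT+u*8-G[:,2]*54
          k=[robot.ik(g,G),robot.ik(g+[-50,0,110],G)]
          if any(j is None for j in k): continue
          J=np.array(js+k); out.append((min((J-lo).min(),(hi-J).min()),np.abs(J[2]-J[4]).max(),az,t,f,s,b,J))
out.sort(key=lambda r:r[1]-4*min(r[0],15))
print(len(out))
for r in out[:6]: print(*[round(float(x)) for x in r[:2]],*r[2:7]); print(r[7])
E
```

```text
120
11 97 125 35 1 1 15
[[  7.  55. -33. 111. -37.  45.  50.]
 [  8.  49. -24. 106. -37.  60.  51.]
 [  7.  44. -33. 110. -39.  54.  44.]
 [-54.  51.  43. 127.  21.  16. -51.]
 [-60.  35.  47. 131.  29.  27. -53.]]
11 99 110 35 1 1 15
[[ 18.  59. -45. 118. -40.  27.  45.]
 [ 21.  49. -37. 116. -41.  43.  47.]
 [ 13.  42. -37. 118. -51.  41.  46.]
 [-54.  51.  43. 127.  21.  16. -51.]
 [-60.  35.  47. 131.  29.  27. -53.]]
11 103 140 35 1 1 15
[[ -2.  55. -24. 104. -32.  59.  54.]
 [  2.  52. -21.  96. -29.  71.  52.]
 [ -3.  44. -23. 104. -34.  68.  50.]
 [-54.  51.  43. 127.  21.  16. -51.]
 [-60.  35.  47. 131.  29.  27. -53.]]
11 109 155 35 1 1 15
[[ -8.  56. -20.  97. -24.  69.  57.]
 [ -7.  54. -15.  87. -24.  83.  57.]
 [-11.  46. -16.  97. -29.  79.  56.]
 [-54.  51.  43. 127.  21.  16. -51.]
 [-60.  35.  47. 131.  29.  27. -53.]]
4 91 125 25 1 1 15
[[ 11.  61. -35. 109. -39.  51.  53.]
 [ 11.  55. -25. 103. -39.  66.  55.]
 [ 11.  49. -36. 109. -42.  58.  48.]
 [-47.  45.  39. 130.  16.   9. -41.]
 [-55.  30.  45. 133.  22.  21. -43.]]
4 92 110 25 1 1 15
[[ 21.  64. -46. 117. -46.  33.  54.]
 [ 24.  56. -38. 114. -43.  48.  53.]
 [ 20.  50. -46. 118. -51.  42.  49.]
 [-47.  45.  39. 130.  16.   9. -41.]
 [-55.  30.  45. 133.  22.  21. -43.]]
```

Run:
```python
from h import *
np.set_printoptions(precision=1,suppress=True)
F=pick_R(105,25,1); T=PIPE-F[:,2]*54
robot.grip(72)
for z in (300,260,220):
    if robot.ik(T+[0,0,z],F) is not None: break
print("z",z,np.array(robot.ik(T+[0,0,z],F)))
robot.move_ptp(T+[0,0,z],F)
robot.line_to(T+[0,0,110],250)
print(robot.get_clock(),robot.get_position(),T,robot.get_wrist_force(),robot.get_q())
for n in("side","top"):
    p,d=robot.grab_frame(n); cv2.imwrite(f"pics/{n}1.png",p[:,:,::-1])
a=cv2.imread("pics/side1.png")[20:300,200:480]; b=cv2.imread("pics/top1.png")[120:320,80:280]
cv2.imwrite("pics/c1.png",np.hstack([cv2.resize(a,(400,400)),cv2.resize(b,(400,400))]))
```

```text
z 300 [ -2.3  24.5 -11.3 116.8 -68.5  68.9  47.3]
3.0167 [488.8 266.2 211.7] [488.7 265.4 100.8] [ 0.6 -0.2  1.2] [ -2.   42.4 -12.4 121.5 -75.5  59.5  69.9]
```

View pics/c1.png

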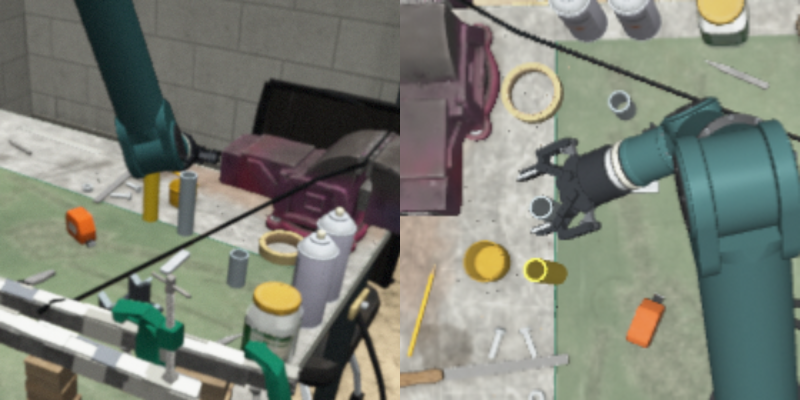

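The side view (left half) shows the pipe top at about (187,177) in the crop, below the gripper. The top view shows the fingers straddling the pipe at about (540,208) in the crop. The wrist bulge at (720,110) lies close to the cable line, so I'll check that clearance with depth before going down.

Run:
```python
from h import *
np.set_printoptions(precision=1,suppress=True)
A,B=np.array([792.5,447.9,219.2]),np.array([544.8,-130.5,148.6]); c=(B-A)/np.linalg.norm(B-A)
for n in("top","side"):
    P0=np.load(n+"0.npy"); p,d=robot.grab_frame(n); P=cloud(n,d)
    m=(P0-d>60)&(d>0)&(P[...,0]>300)&(abs(P[...,1])<400)&(P[...,2]>200)&(P[...,2]<600); q=P[m]
    print(n,len(q),"max x",q[q[:,0].argmax()])
    for dz in(0,110):
        r=q-[0,0,dz]-A; D=np.linalg.norm(r-np.outer(r@c,c),axis=1); i=D.argmin(); print(dz,D[i],q[i])
for az in(85,90,95,100):
    F=pick_R(az,25,1); T=PIPE-F[:,2]*54; print(az,[robot.ik(T+[0,0,k],F) is not None and np.round(robot.ik(T+[0,0,k],F)) for k in(110,0)])
```

```text
top 2491 max x [598.2  48.  312.1]
0 123.08476482972183 [570.4 131.4 271.3]
110 38.76236441632127 [598.2  48.  312.1]
side 6218 max x [599.4  52.  307.5]
0 120.45490015859778 [572.9 125.3 271.1]
110 28.10455875342874 [597.6  56.7 292.8]
85 [array([ 31.,  58., -64., 132., 246.,  15., 102.]), array([ 32.,  75., -63., 130., 211.,  12., 150.])]
90 [array([-48.,  59.,  57., 132., 258., 109.,  77.]), array([ 33.,  76., -64., 128., 241.,   5., 122.])]
95 [array([  3.,  42., -19., 127., -88.,  52.,  76.]), array([ 25.,  66., -50., 125., -81.,  21.,  84.])]
100 [array([ -1.,  42., -13., 124., -82.,  57.,  73.]), array([  0.,  54., -15., 123., -86.,  53.,  85.])]
```

Run:
```python
from h import *
np.set_printoptions(precision=1,suppress=True)
F=pick_R(100,25,1); T=PIPE-F[:,2]*54
robot.line_to(T+[0,0,110],100,F)
for k in(70,40,20,0):
    robot.line_to(T+[0,0,k],120); f=np.array(robot.get_wrist_force()); print(k,f)
    if np.linalg.norm(f)>12: break
else:
    robot.grip(30,80); print(robot.get_finger_gap(),robot.get_grip_force(),robot.get_wrist_force())
print(robot.get_clock(),np.array(robot.get_q()))
for n in("side","top"):
    p,d=robot.grab_frame(n); cv2.imwrite(f"pics/{n}2.png",p[:,:,::-1])
a=cv2.imread("pics/side2.png")[60:260,240:440]; b=cv2.imread("pics/top2.png")[120:320,80:280]
cv2.imwrite("pics/c2.png",np.hstack([cv2.resize(a,(400,400)),cv2.resize(b,(400,400))]))
```

```text
70 [-1.  -0.2  0.3]
40 [-0.7  0.1  0. ]
20 [0.  0.4 0.4]
0 [ 0.4 -0.6 -0.1]
33.49531980060964 79.04188044369221 [ 0.6 -2.2  5.1]
5.4167 [  0.5  54.2 -15.3 123.3 -85.8  52.9  85.4]
```

View pics/c2.png

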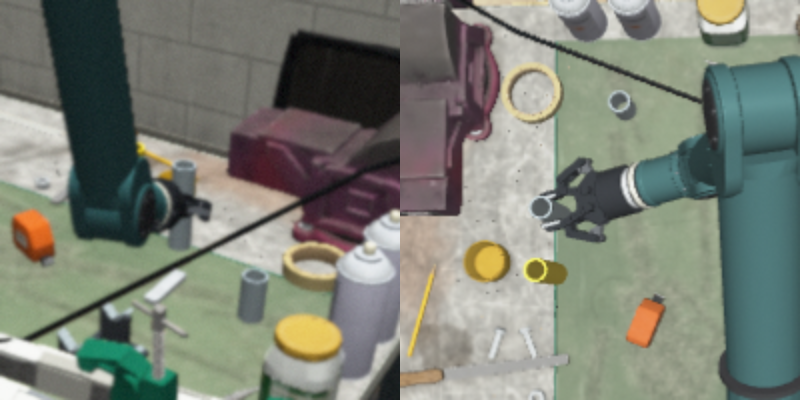

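Left half: the fingers hold the pipe at crop (180,210), still upright. In the right half (top view) it is gripped at (541,208), with the wrist clear of the cable. Next I'll lift it and turn it over the rest.

Run:
```python
from h import *
np.set_printoptions(precision=1,suppress=True)
T=np.array(robot.get_position())
for z in(190,160,130):
    try: robot.line_to(T+[0,0,z],200); break
    except robot.PlanningError as e: print(z,e)
G,u=place_R(25,1,1,15); g=SEAT+u*8-G[:,2]*54
print(robot.get_finger_gap(),robot.get_wrist_force(),robot.ik(g+[-40,0,120],G),robot.ik(g,G))
robot.move_ptp(g+[-40,0,120],G)
print(robot.get_clock(),robot.get_position(),g,robot.get_q(),robot.get_finger_gap(),robot.get_wrist_force())
for n in("side","top"):
    p,d=robot.grab_frame(n); cv2.imwrite(f"pics/{n}3.png",p[:,:,::-1]); np.save(n+"3.npy",d)
a=cv2.imread("pics/side3.png")[100:300,180:380]; b=cv2.imread("pics/top3.png")[120:280,180:340]
cv2.imwrite("pics/c3.png",np.hstack([cv2.resize(a,(400,400)),cv2.resize(b,(400,400))]))
```

```text
33.856041612595114 [ 0.1 -0.8 -4.2] [-11.2  22.8 -13.7 129.7  56.2  42.5 -78. ] [-49.7  46.8  42.8 129.9  -7.1   8.1 -18.1]
8.7083 [485.1  24.2 251.9] [525.5  24.2 132.3] [-11.2  22.9 -13.7 129.7  56.2  42.5 -78. ] 33.83157722953965 [ 1.3 -0.2 -3.2]
```

View pics/c3.png

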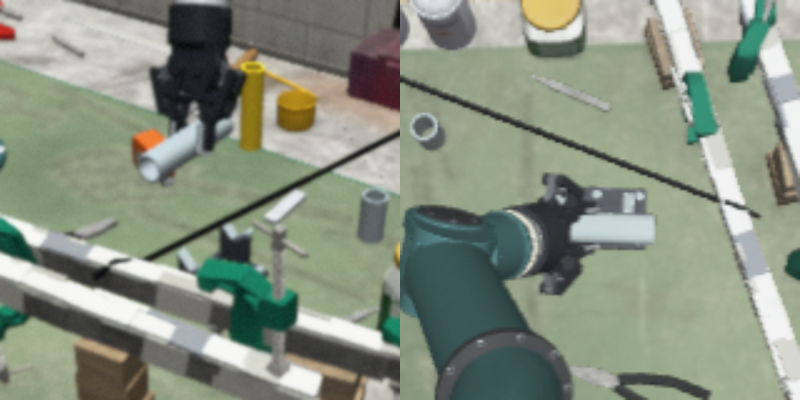

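Left half: the pipe is held horizontally at crop (185,150), above and in front of the rest. Right half: its free end is at (655,228), parallel to the rest plate. I'll measure the in-hand pipe with depth.

Run:
```python
from h import *
np.set_printoptions(precision=1,suppress=True)
for n in("top","side"):
    d=np.load(n+"3.npy"); P=cloud(n,d)
    q=P[(abs(P[...,0]-496)<32)&(P[...,1]>-100)&(P[...,1]<-25)&(abs(P[...,2]-205)<35)]
    print(n,len(q),q.min(0),q.max(0))
    for y0 in range(-90,-20,12):
        w=q[(q[:,1]>=y0)&(q[:,1]<y0+12)]
        if len(w)>5: print(y0,len(w),w[:,0].min(),w[:,0].max(),(w[:,0].min()+w[:,0].max())/2,"ztop",np.percentile(w[:,2],95))
# rest yaw/centre again: fresh plate edges, unobstructed frame 0
im=cv2.imread("pics/top0.png").astype(int)
m=((im[...,0]-im[...,1]>-2)&(im.max(2)<140))
up=[];dn=[]
for u in range(243,275,2):
    v=np.where(m[186:228,u])[0]+186
    if len(v): up.append((u,v.min()-.5)); dn.append((u,v.max()+.5))
for e in(up,dn):
    W=plane("top",e,10); k=np.polyfit(W[:,1],W[:,0],1); print("edge yaw",np.degrees(np.arctan(k[0])),"x at y=-7",np.polyval(k,-7))
```

```text
top 239 [475.  -77.1 195.7] [511.8 -25.  226.3]
-78 48 475.01023622188643 507.04906472384044 491.0296504728634 ztop 223.62176785874527
-66 54 475.9918321994704 510.93645319906653 493.46414269926845 ztop 222.35866090669143
-54 60 476.36063256331886 511.2624456061993 493.8115390847591 ztop 223.237641541426
-42 52 476.7021688079157 511.82299243199805 494.2625806199569 ztop 221.55434039213552
-30 25 477.9150970343212 510.7617369303787 494.33841698234994 ztop 220.2736004932246
side 400 [474.4 -82.8 186.4] [514.6 -25.1 223.3]
-90 36 476.44055003330254 511.7969320380082 494.1187410356554 ztop 221.22187514168866
-78 124 474.3954329109621 510.6891321060092 492.54228250848564 ztop 220.72761408739692
-66 90 478.441068464055 514.1770633571265 496.30906591059073 ztop 221.35341631706356
-54 66 484.81478691592577 514.3637733249743 499.58928012045004 ztop 221.88405178820486
-42 56 486.1060096899522 513.8603653492521 499.98318751960215 ztop 221.81141732745218
-30 28 481.9471200702343 514.6239034254178 498.28551174782604 ztop 221.94981593983783
edge yaw -12.03055335797415 x at y=-7 581.0314254250114
edge yaw 3.204409088136634 x at y=-7 497.4632769619847
```

Run:
```python
from h import *
np.set_printoptions(precision=1,suppress=True)
G,u=place_R(25,1,1,15); g=SEAT+u*8-G[:,2]*54+[.6,0,0]
robot.line_to(g+[0,0,25],120)
f0=np.array(robot.get_wrist_force()); print(f0,robot.get_q())
for k in(12,6,3,1,-.5,-2,-3.5):
    robot.line_to(g+[0,0,k],30); robot.hold(.1); f=np.array(robot.get_wrist_force())-f0; print(k,f,robot.get_position()-g)
    if np.linalg.norm(f)>8: break
print(robot.get_clock(),robot.get_q())
for n in("side","top"):
    p,d=robot.grab_frame(n); cv2.imwrite(f"pics/{n}4.png",p[:,:,::-1]); np.save(n+"4.npy",d)
a=cv2.imread("pics/side4.png")[140:300,200:360]; b=cv2.imread("pics/top4.png")[140:260,200:320]
cv2.imwrite("pics/c4.png",np.hstack([cv2.resize(a,(400,400)),cv2.resize(b,(400,400))]))
```

```text
[-0.1  0.2 -3.7] [-13.2  34.7  -9.3 128.   69.2  36.8 -91.3]
12 [-0.7 -0.2 -0.3] [ 0. -0. 12.]
6 [-0.  -1.2  1. ] [-0.  -0.   5.9]
3 [-0.4  0.3 -0.4] [-0.1  0.   2.9]
1 [-4.   1.9 11.7] [-0.   0.   2.3]
11.65 [-14.1  37.3  -8.3 128.4  73.2  35.7 -96.1]
```

View pics/c4.png

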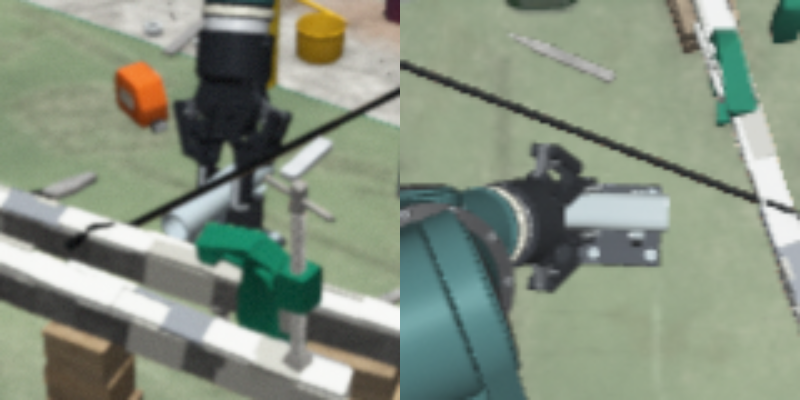

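Left half: the pipe lies low over the rest behind the cable, with its end at crop (175,228). Right half: it lies over the V line, with its end at (668,212). It touched about 2 mm early with a slight −x push, so I'll nudge it and ease it down, then release.

Run:
```python
from h import *
np.set_printoptions(precision=1,suppress=True)
G,u=place_R(25,1,1,15); g=SEAT+u*8-G[:,2]*54+[.6,0,0]
f0=np.array([-.3,0,-3.7])
for dx,k in((-1,2.2),(-1.5,1.5),(-1.5,.8)):
    robot.line_to(g+[dx,0,k],20); robot.hold(.15); f=np.array(robot.get_wrist_force())-f0; print(dx,k,f,robot.get_torque(),robot.get_position()-g)
    if np.linalg.norm(f)>14: break
robot.grip(44); robot.hold(.3); robot.grip(66); robot.hold(.2)
print(robot.get_finger_gap(),robot.get_wrist_force())
p=np.array(robot.get_position()); robot.line_to(p-G[:,2]*110,120); print(robot.get_wrist_force())
p=np.array(robot.get_position())
try: robot.line_to(p+[-120,60,120],200)
except robot.PlanningError as e: print(e)
print(robot.get_clock())
for n in("side","top"):
    p,d=robot.grab_frame(n); cv2.imwrite(f"pics/{n}5.png",p[:,:,::-1]); P=cloud(n,d)
    q=P[(abs(P[...,0]-536)<30)&(abs(P[...,1]+8)<90)&(P[...,2]>90)&(P[...,2]<112)]; print(n,len(q),q.min(0),q.max(0))
    for y0 in range(-84,70,22):
        w=q[(q[:,1]>=y0)&(q[:,1]<y0+22)]
        if len(w)>4: print(y0,(w[:,0].min()+w[:,0].max())/2,np.percentile(w[:,2],90))
    q=P[(np.hypot(P[...,0]-650,P[...,1]-207)<24)&(P[...,2]>20)&(P[...,2]<80)]; print("short",len(q),q.max(0),q.min(0))
a=cv2.imread("pics/side5.png")[140:300,220:380]; b=cv2.imread("pics/top5.png")[140:260,180:300]
cv2.imwrite("pics/c5.png",np.hstack([cv2.resize(a,(400,400)),cv2.resize(b,(400,400))]))
```

```text
-1 2.2 [-0.2 -0.2  1.6] [ 0.8  0.4 -0. ] [-0.9  0.1  2.1]
-1.5 1.5 [1.7 0.9 7.8] [ 0.5  0.  -0. ] [-0.9  0.1  1.9]
-1.5 0.8 [ 0.5  1.6 10.8] [ 0.2 -0.  -0.2] [-0.8  0.1  1.7]
66.06250358531312 [-0.5 -0.7 -0.1]
[ 0.4 -0.5  0.2]
16.175
side 344 [518.5 -80.9  90. ] [559.2  61.1 106.4]
-84 534.7078724364712 103.35204174191426
-62 542.1501927699927 102.72656091513127
-40 545.5744867757016 101.81875243534394
-18 539.9662961819363 102.11559191159859
4 540.8361717587484 102.21933606094817
26 542.2061860941503 103.4791315133474
48 543.9110619852992 103.27976976645667
short 288 [670.5 227.2  73.9] [633.4 186.2  20.2]
top 482 [514.9 -77.5  90. ] [556.1  62.7 110.6]
-84 532.2428482836328 103.02429663631274
-62 534.1720217710803 104.55105704960663
-40 534.8619351743264 103.66852663604735
-18 535.2861103594837 102.96962902859036
4 535.8756954184842 103.66426202526759
26 539.5436041153639 104.48520435177397
48 540.1191569801239 104.55171173352733
short 116 [667.  225.3  76.7] [632.3 189.6  20.3]
```

View pics/c5.png

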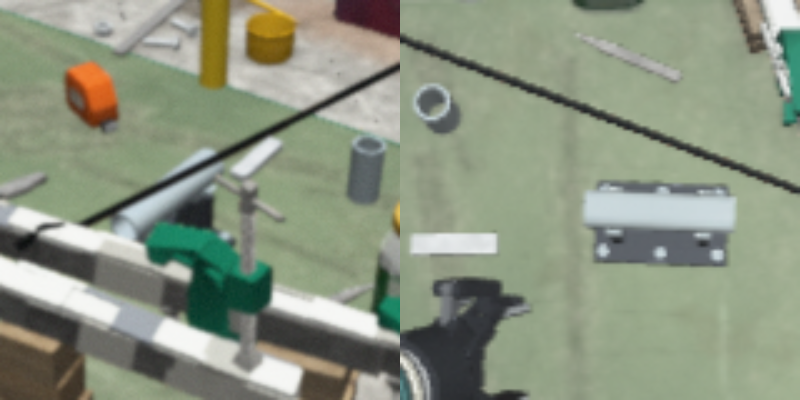

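The pipe lies level and centred in both Vs. Its top is at about 103 mm, it spans y from −77 to 62, and it sticks out past the plate on both sides (585–735 in the right half). The short pipe is still standing, and the gripper is clear.

```bash
python3 -c "
from rig import robot
print(robot.close_job())"
```

```text
the job is handed in; nothing more can be done
None
```

The long pipe lies seated in both Vs of the rest, level and sticking out past each end; it is released, the short pipe still stands where it was, and I handed the job in at about 16 s of the 43 s allowed.

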